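# Run a fingertip along the strip organizer to shut its lids

## Task

The five little white lids of the grey strip organizer stand open. Starting at the red end, run the fingertips lightly along the top of the row so that the lids fold shut one after another, all five flat, and then take the hand away. Do not lift, tip, shove or lean hard on the organizer, and leave the foam grip, the butt cap and the jar beside it alone.

Things in the scene. Friction and masses are not known exactly. Their poses are not given: they have to be found in the camera images.
- strip_box: Long narrow grey plastic organizer full of fittings, 44 x 222 x 32 mm with the lids shut, about 0.75 kg, loose on the worktop and held only by friction. Origin: on the underside, below the middle of the row. The row of five compartments (pitch 40 mm) runs along its y axis; z up. The end at -y carries a red cap, 14 mm long and 30 mm high.
- row_start (a point): Centre of the top of the row at the red end: x = 0 of the box, at the hinge line of the first lid, at the height of the shut lids' upper faces (32 mm above the worktop).
- row_end (a point): The same at the other end, 200 mm from row_start: where the fifth compartment ends.
- lid1 (a joint): Hinge of the first white lid from the red end, rad: 0 = shut flat, 1.57 = upright, stop at 1.75. Lid 40 mm wide, 2 mm thick, reaching 38 mm from its hinge line, which lies across the row 0 mm from row_start, 30 mm above the worktop; it shuts away from the red end. Stiff (0.003 N m): it stays as it is left; a finger passing high leaves it ajar.
- lid2 (a joint): Hinge of the second white lid from the red end, rad: 0 = shut flat, 1.57 = upright, stop at 1.75. Lid 40 mm wide, 2 mm thick, reaching 38 mm from its hinge line, which lies across the row 40 mm from row_start, 30 mm above the worktop; it shuts away from the red end. Stiff (0.003 N m): it stays as it is left; a finger passing high leaves it ajar.
- lid3 (a joint): Hinge of the third white lid from the red end, rad: 0 = shut flat, 1.57 = upright, stop at 1.75. Lid 40 mm wide, 2 mm thick, reaching 38 mm from its hinge line, which lies across the row 80 mm from row_start, 30 mm above the worktop; it shuts away from the red end. Stiff (0.003 N m): it stays as it is left; a finger passing high leaves it ajar.
- lid4 (a joint): Hinge of the fourth white lid from the red end, rad: 0 = shut flat, 1.57 = upright, stop at 1.75. Lid 40 mm wide, 2 mm thick, reaching 38 mm from its hinge line, which lies across the row 120 mm from row_start, 30 mm above the worktop; it shuts away from the red end. Stiff (0.003 N m): it stays as it is left; a finger passing high leaves it ajar.
- lid5 (a joint): Hinge of the fifth white lid from the red end, rad: 0 = shut flat, 1.57 = upright, stop at 1.75. Lid 40 mm wide, 2 mm thick, reaching 38 mm from its hinge line, which lies across the row 160 mm from row_start, 30 mm above the worktop; it shuts away from the red end. Stiff (0.003 N m): it stays as it is left; a finger passing high leaves it ajar.
- foregrip: Bystander: black foam foregrip, a round barrel 30 mm across and 42 mm tall, loose and upright beside the box. Origin: centre of its underside.
- cap: Bystander: black and gold rod butt cap, 26 mm across and 28 mm tall, loose and upright beside the box. Origin: centre of its underside.
- jar: Bystander: jar with a black screw lid and a red and yellow label, 41 mm across and 51 mm tall, loose and upright beside the box. Origin: centre of its underside.

How it is judged (in metres and radians):
On the way, in this order (a step that is already met when the one before it is completed fails the run):
1. the first lid from the red end is shut (within 0.15 rad) while the next is still open (value of joint lid1 below 0.15 rad and value of joint lid2 above 0.3 rad).
2. the second lid from the red end is shut (within 0.15 rad) while the next is still open (value of joint lid2 below 0.15 rad and value of joint lid3 above 0.3 rad).
3. the third lid from the red end is shut (within 0.15 rad) while the next is still open (value of joint lid3 below 0.15 rad and value of joint lid4 above 0.3 rad).
4. the fourth lid from the red end is shut (within 0.15 rad) while the next is still open (value of joint lid4 below 0.15 rad and value of joint lid5 above 0.3 rad).
5. the fifth lid from the red end is shut (within 0.15 rad) (value of joint lid5 below 0.15 rad).
At the end, for the whole second after the job is handed in: All five lids within 0.15 rad of shut (the free edge at most about 5 mm up), the organizer at rest flat on the worktop within 30 mm of where it stood, the three bystanders upright and within 20 mm of where they stood (value of joint each of lid1, lid2, lid3, lid4, lid5 below 0.15 rad and linear speed of strip_box below 0.02 m/s and distance of strip_box from where it was at the start of the episode below 0.03 m and angle between strip_box's own z axis and vertical below 0.05 rad and distance of each of foregrip, cap, jar from where it was at the start of the episode below 0.02 m and angle between each of foregrip, cap, jar's own z axis and vertical below 0.3 rad); the robot touches nothing.
It fails at once if the organizer is lifted more than 10 mm or tipped more than 0.15 rad (height (world z) of strip_box above 0.01 m or angle between strip_box's own z axis and vertical above 0.15 rad).
It fails at once if the organizer is shoved more than 30 mm (distance of strip_box from where it was at the start of the episode above 0.03 m).
It fails at once if the organizer is pressed with more than 25 N (contact force between any of the arm, the fingers and strip_box above 25 N).
It fails at once if a bystander is moved more than 20 mm or tipped more than 0.3 rad (distance of any of foregrip, cap, jar from where it was at the start of the episode above 0.02 m or angle between any of foregrip, cap, jar's own z axis and vertical above 0.3 rad).
It also fails if it takes over 45 s, if anything falls off the work surface, if the arm or the gripper's body presses on something with over 40 N, if the wrist force passes 120 N, or if a joint passes its speed limit or range.

## Robot

A 6-joint arm with a two-finger parallel gripper is mounted at the origin on a cart in front of the work surface, level with it; the furniture and walls round the work are solid. World frame = base frame: x ahead of the robot, y to its left, z up, the work surface at z = 0. Lengths are in mm, angles in rad, forces in N, time in s.
With the tool pointing down it reaches from about 300 to 875 mm from the base axis. Payload 4.2 kg.
Tool frame: the origin (TCP) lies midway between the tips of the shut fingers; the grasp point (between the pads) lies 19 mm behind it; z points along the fingers, y is the line along which they close (so a half turn about z gives the same grasp; the last joint's range is limited). The gripper opens to 85 mm and grips with 20 to 120 N. Pads are 22 mm wide; open, the fingers measure 114 mm over their backs; the gripper's body (76 mm by 85 mm) begins 54 mm behind the grasp point. The pads swing forward as they close: fully open they stand 13 mm farther back than shut.
Start: joints at [1.168, 0.32, 1.565, -0, 1.257, -0.02], TCP at [214.776, 533.397, 231.338] pointing down, gripper open.
Joint ranges: [-3.11, 3.11], [-0.84, 2.01], [0.21, 2.61], [-1.34, 4.49], [0.05, 2.63], [-2.56, 2.56]. Speed limits (rad/s): [2.57, 2.57, 3.14, 3.14, 3.14, 3.14].

## Interface

Orientations are given as a rotation vector (axis times angle).
In Python, from bench import * gives the robot as it stands. The module is installed in compiled form; this text tells all that it offers.
- The arm moves only by the tool step_arm, never from a script. Its argument "commands" is text: rows parted by semicolons, each of 7 numbers parted by spaces: the finger opening in mm, from 0 to 85.4, then the shift along the tool's x, y, z in units of 30 mm (1.0 is 30 mm), then the turn, a rotation vector about the tool's x, y, z in units of 5 degrees (1.0 is 5 degrees). A call has 1 to 8 rows; each row shifts and turns the commanded pose from where the row before left it, along the tool's axes as they then stand; what a row does not reach is not made up. A row lasts 1/12 s, in which the tool goes at most 41.7 mm and 7.16 degrees, less where a joint would pass 70% of its speed; a pose out of reach is approached as far as the arm can. A call is refused whole if a number of a shift passes 1 or a number of a turn 1, either way. A call with a gripper value outside its range is refused whole. The fingers move at their own pace and stop on an object; "squeeze" is the grip in N (left out, the last holds). Time passes only in rows, so rows that do not move let the fingers close. It gives the time, the measured TCP pose, the force, the opening and the grip force at its end, in the units of the state.
- state(): the state, without advancing time (a new reading comes with each control period).
- snapshot(name): name is "scene" or "top"; returns a dict with "image" (400x640x3 uint8, blue, green, red), "fx", "fy", "cx", "cy" (pixels), "rvec" (rotation vector, rad) and "tvec" (3), from world to camera coordinates, as OpenCV has them. Camera axes: x right, y down, z forward; pixel columns grow to the right and rows downward; lengths in mm; the calibration is good to about 2 mm. A picture is of the moment at which its call begins. There is no depth.
- hand_in(): hands the job in; it is judged then, once.
Trained networks look in the newest picture that a camera, given by its name, has taken for a name from the list of things; names that differ only in an ending like _2 or _b are one class to them, and where a whole thing is asked for, a point or a joint stands for the part that bears it (a point fixed in the world has none). Each returns a list of dicts, best first, with "confidence" (0 to 1); they miss things now and then, are a little off and sometimes report something else, mostly with a low value. They report only what shows in the picture. A call takes as long as a camera call.
- search_frame(camera, target): "xyz" ([x, y, z] in mm, in world coordinates, good to about 4 mm: the middle of the surface that is visible of it).
- regions_of(camera, target): "mask" (400x640 bool, what is visible of it).
The state is a dict: "clock": time; "joint_positions": joint angles; "joint_vel": joint speeds; "joint_torque": joint torques, N m; "tcp_pos": TCP position; "tool_rot": TCP orientation; "force": force on the tool from outside, world axes, zero at the start; "wrist_torque": the same for the moment, N m; "gripper_width": finger opening in mm; "grasp_force": force on a finger pad.
Only numpy, scipy, OpenCV 4.12 (cv2) and the standard library are available. Lean on these libraries where they do the work, as an engineer would, in place of code of your own. Each camera call takes 0.05 s, during which the arm holds its last target. There are 200 camera calls.

## Working session

There is one attempt and no reset: what is moved stays moved. The work goes in short steps, Python scripts to look and compute and a tool call to move; the robot and the scene stay as the last step left them, time stands still between calls to the robot, and variables do not carry over. Pictures are saved under pics/ and viewed, at most 10 in all, crops included, and the job is handed in when it is done.

Besides the shell and the picture viewer there is one more tool, called after "Call:" as name(argument=value, ...) on one line, values as JSON. step_arm: Moves the arm, as the interface text tells. Its arguments: {"type":"object","properties":{"commands":{"type":"string"},"squeeze":{"type":"number"}},"required":["commands"]}

```bash
mkdir -p pics
python3 - <<'E'
from bench import *
import cv2
for c in ("scene","top"):
    s=snapshot(c); cv2.imwrite(f"pics/{c}0.png",s["image"])
    print(c,s["fx"],s["fy"],s["cx"],s["cy"],s["rvec"],s["tvec"])
    for t in ("strip_box","row_start","row_end","lid1","lid5","foregrip","cap","jar"):
        print(t,[( [round(float(v)) for v in d["xyz"]],round(float(d["confidence"]),2)) for d in search_frame(c,t)][:3])
s=state();print(s["clock"],s["tcp_pos"],s["tool_rot"],s["gripper_width"])
E
```

```text
scene 449.94449066858584 449.94449066858584 317.5213968904433 194.45442405687606 [ 2.2568543  -0.67284321  0.26926532] [-463.90880685  180.85340421  746.93023659]
strip_box [([512, -197, 30], 0.8)]
row_start [([515, -192, 27], 0.57)]
row_end [([510, -195, 29], 0.72)]
lid1 [([521, -272, 51], 0.93), ([516, -111, 47], 0.84), ([521, -232, 49], 0.79)]
lid5 [([521, -272, 51], 0.93), ([516, -111, 47], 0.84), ([521, -232, 49], 0.79)]
foregrip [([423, -244, 34], 0.95)]
cap [([431, -136, 17], 0.71)]
jar [([618, -244, 42], 0.65)]
top 506.7928119436297 506.7928119436297 320.24728123229124 199.64670608300818 [ 2.14655343 -2.18070622  0.1470973 ] [-76.45138914 516.1388513  858.79367667]
strip_box [([524, -181, 10], 0.91)]
row_start [([518, -178, 8], 0.57)]
row_end [([518, -179, 8], 0.83)]
lid1 [([521, -192, 52], 0.64), ([517, -265, 60], 0.59), ([519, -231, 51], 0.48)]
lid5 [([521, -192, 52], 0.64), ([517, -265, 60], 0.59), ([519, -231, 51], 0.48)]
foregrip [([429, -240, 34], 0.84)]
cap [([429, -130, 16], 0.61)]
jar [([620, -232, 51], 0.8)]
0.9 [214.77816273 533.3896862  231.37670161] [5.97618271e-01 3.08417057e+00 2.37290323e-04] 85.32536342460958
```

View pics/top0.png

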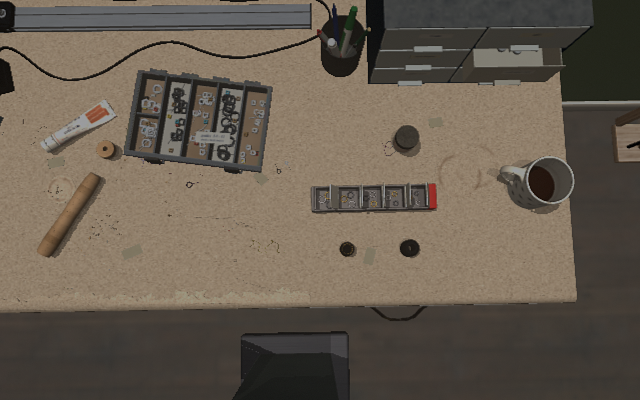

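View pics/scene0.png

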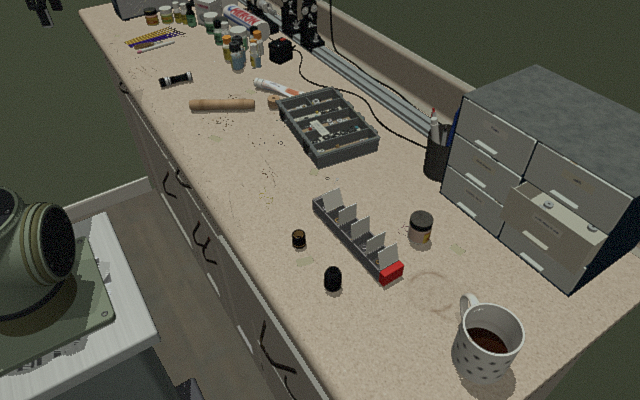

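The top view shows the row running along world y, with the red cap on the right (about 432,196) and the far end at about (312,200). The foam grip is at (409,248), the cap at (347,249) and the jar at (406,138). The scene view shows all five lids upright.

Run:
```python
import cv2,numpy as np
a=cv2.imread("pics/top0.png")[170:225,300:450]; b=cv2.imread("pics/scene0.png")[180:290,300:420]
a=cv2.resize(a,None,fx=5,fy=5,interpolation=cv2.INTER_CUBIC)
cv2.imwrite("pics/c1.png",a)
cv2.imwrite("pics/c2.png",cv2.resize(b,None,fx=5,fy=5,interpolation=cv2.INTER_CUBIC))
```

```text
(no output)
```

View pics/c1.png

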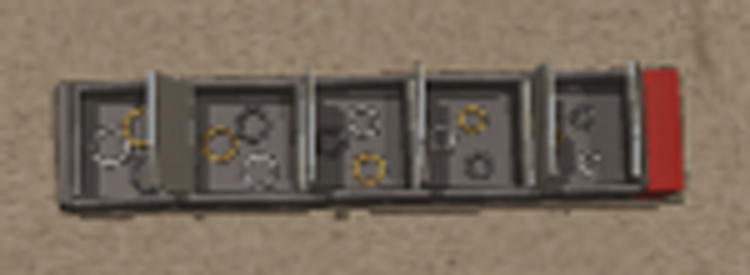

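View pics/c2.png

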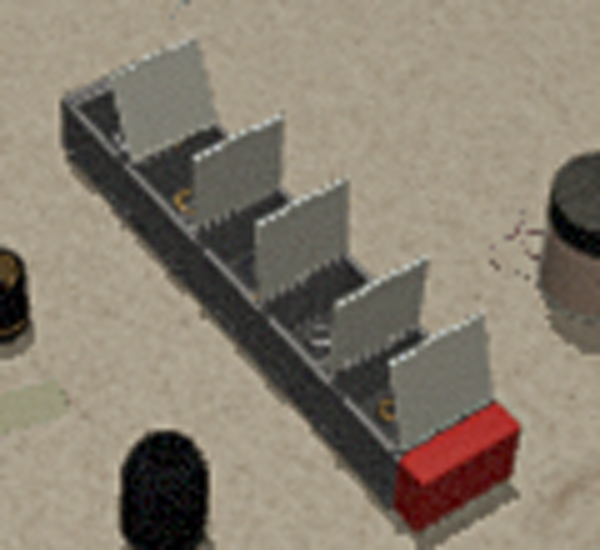

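```bash
cat > h.py <<'E'
import numpy as np,cv2
from bench import *
from scipy.optimize import least_squares
E
python3 - <<'E'
from h import *
cam={c:snapshot(c) for c in("top","scene")}
def pr(c,P):
    s=cam[c];K=np.array([[s["fx"],0,s["cx"]],[0,s["fy"],s["cy"]],[0,0,1.]])
    return cv2.projectPoints(np.array(P,float),np.array(s["rvec"]),np.array(s["tvec"]),K,None)[0][:,0]
L=[(22,-114,30),(-22,-114,30),(22,108,30),(-22,108,30)]
obs=[("top",L,np.array([(680,70),(682,192),(57,85),(65,207)])/5+[300,170]),
     ("scene",[L[0],L[1],L[3],(-22,-114,0),(-22,108,0)],np.array([(520,427),(412,484),(65,98),(415,530),(68,148)])/5+[300,180])]
def W(q,P):
    c,s=np.cos(q[2]),np.sin(q[2]);return [(q[0]+c*x-s*y,q[1]+s*x+c*y,z) for x,y,z in P]
for o in (obs,obs[:1],obs[1:]):
    f=lambda q:np.concatenate([(pr(c,W(q,P))-u).ravel() for c,P,u in o])
    r=least_squares(f,[520,-190,0]);q=r.x
    print(q.round(3),r.fun.reshape(-1,2).round(1).tolist())
    print(np.round(W(q,[(0,-130,0),(0,-100,0),(0,100,0)]),1).tolist())
E
```

```text
[ 5.17720e+02 -1.76375e+02  1.00000e-03] [[-0.1, 0.1], [0.7, 0.4], [-0.6, -0.9], [-1.8, -0.6], [0.7, 0.2], [1.9, 0.7], [-1.2, -1.0], [-0.3, 2.0], [-1.4, -0.2]]
[[517.8, -306.4, 0.0], [517.8, -276.4, 0.0], [517.6, -76.4, 0.0]]
[ 5.17242e+02 -1.77156e+02  1.00000e-02] [[0.3, -0.2], [1.2, 0.1], [-0.2, -0.2], [-1.2, 0.2]]
[[518.5, -307.1, 0.0], [518.2, -277.2, 0.0], [516.3, -77.2, 0.0]]
[ 5.18793e+02 -1.75544e+02 -9.00000e-03] [[0.4, -0.1], [1.4, 0.3], [-0.5, -1.7], [-0.8, 1.6], [-0.8, -1.0]]
[[517.6, -305.5, 0.0], [517.9, -275.5, 0.0], [519.7, -75.5, 0.0]]
```

Call:
step_arm(commands="0 0 0 0 0 0 1; 0 0 0 0 0 0 1; 0 0 0 0 0 0 1; 0 0 0 0 0 0 1; 0 0 0 0 0 0 1; 0 0 0 0 0 0 1; 0 0 0 0 0 0 1; 0 0 0 0 0 0 1", squeeze=20)

```text
clock: 1.67
tcp_pos: [214.8, 533.4, 231.3]
tool_rot: [-1.622, -2.69, -0.0]
force: [-0.2, 0.4, 0.0]
gripper_width: -0.1
grasp_force: 0.0
```

Call:
step_arm(commands="0 0 0 0 0 0 1; 0 0 0 0 0 0 1; 0 0 0 0 0 0 1; 0 0 0 0 0 0 1; 0 0 0 0 0 0 1; 0 0 0 0 0 0 0.61; 0 -0.5 0.18 0 0 0 0; 0 -1 0.36 0 0 0 0")

```text
clock: 2.33
tcp_pos: [230.6, 490.3, 231.0]
tool_rot: [-2.217, -2.224, -0.002]
force: [1.7, -0.1, -0.2]
gripper_width: 0.1
grasp_force: 0.0
```

Call:
step_arm(commands="0 -1 0.36 0 0 0 0; 0 -1 0.36 0 0 0 0; 0 -1 0.36 0 0 0 0; 0 -1 0.36 0 0 0 0; 0 -1 0.36 0 0 0 0; 0 -1 0.36 0 0 0 0; 0 -1 0.36 0 0 0 0; 0 -1 0.36 0 0 0 0")

```text
clock: 3.0
tcp_pos: [317.6, 247.0, 231.5]
tool_rot: [2.22, 2.222, 0.001]
force: [0.5, 0.0, -0.7]
gripper_width: 0.1
grasp_force: 0.0
```

Call:
step_arm(commands="0 -1 0.36 0 0 0 0; 0 -1 0.36 0 0 0 0; 0 -1 0.36 0 0 0 0; 0 -1 0.36 0 0 0 0; 0 -1 0.36 0 0 0 0; 0 -1 0.36 0 0 0 0; 0 -1 0.36 0 0 0 0; 0 -1 0.36 0 0 0 0")

```text
clock: 3.67
tcp_pos: [404.2, 6.9, 231.6]
tool_rot: [2.221, 2.221, 0.001]
force: [0.2, 0.3, 0.3]
gripper_width: 0.0
grasp_force: 0.0
```

Call:
step_arm(commands="0 -1 0.36 0 0 0 0; 0 -1 0.36 0 0 0 0; 0 -1 0.36 0 0 0 0; 0 -1 0.36 0 0 0 0; 0 -1 0.36 0 0 0 0; 0 -1 0.36 0 0 0 0; 0 -1 0.36 0 0 0 0; 0 -1 0.36 0 0 0 0")

```text
clock: 4.33
tcp_pos: [490.7, -233.2, 231.3]
tool_rot: [2.222, 2.221, 0.0]
force: [-0.3, 0.6, 1.0]
gripper_width: -0.1
grasp_force: 0.0
```

Call:
step_arm(commands="0 -1 0.36 0 0 0 0; 0 -1 0.36 0 0 0 0; 0 -0.5 0.18 0 0 0 0; 0 0 0 0.7 0 0 0; 0 0 0 1 0 0 0; 0 0 0 1 0 0 0; 0 0 0 1 0 0 0; 0 0 0 0 0 0 0")

```text
clock: 5.0
tcp_pos: [513.9, -304.4, 114.4]
tool_rot: [-2.213, -2.213, 0.004]
force: [-0.6, 1.0, -0.4]
gripper_width: 0.0
grasp_force: 0.0
```

Call:
step_arm(commands="0 0 0 0 0 0 0; 0 0 0 0 0 0 0; 0 0 0 0 0 0 0")

```text
clock: 5.25
tcp_pos: [518.8, -307.3, 122.7]
tool_rot: [2.218, 2.219, 0.002]
force: [-0.2, -0.2, -0.7]
gripper_width: 0.2
grasp_force: 0.0
```

Run:
```python
from h import *
a=snapshot("scene")["image"]
cv2.imwrite("pics/s1.png",cv2.resize(a[100:300,250:500],None,fx=2.4,fy=2.4))
s=state();print(s["tcp_pos"],s["tool_rot"],s["joint_vel"],s["force"])
```

```text
[ 518.72491217 -307.22413804  122.68344374] [2.21792127e+00 2.21881999e+00 1.71713847e-03] [-0.00237724 -0.00106262  0.0080035  -0.00150498 -0.00167649  0.00062731] [-0.59340148  0.1263109   0.19875677]
```

View pics/s1.png

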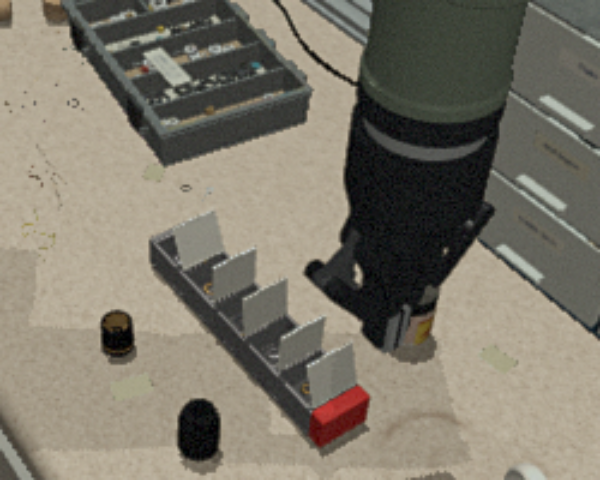

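The closed fingertips are behind the red end (tip at about 395,345 in the crop) at z = 123, clear of the lids. I'll back off a little and go down slowly.

Call:
step_arm(commands="0 -0.2 0 0.5 0 0 0; 0 0 0 0.5 0 0 0; 0 0 0 0.5 0 0 0; 0 0 0 0.5 0 0 0; 0 0 0 0.4 0 0 0; 0 0 0 0.2 0 0 0; 0 0 0 0 0 0 0; 0 0 0 0 0 0 0")

```text
clock: 5.97
tcp_pos: [518.1, -312.9, 43.3]
tool_rot: [2.22, 2.221, 0.001]
force: [0.4, -0.3, 1.0]
gripper_width: 0.1
grasp_force: 0.0
```

Call:
step_arm(commands="0 0 0 0.15 0 0 0; 0 0 0 0.14 0 0 0; 0 0 0 0 0 0 0; 0 0 0 0 0 0 0; 0 0.1 0 0 0 0 0; 0 0.1 0 0 0 0 0; 0 0.1 0 0 0 0 0; 0 0 0 0 0 0 0")

```text
clock: 6.63
tcp_pos: [517.4, -302.8, 33.7]
tool_rot: [-2.22, -2.222, -0.0]
force: [-0.1, 1.1, 0.3]
gripper_width: 0.2
grasp_force: 0.0
```

Call:
step_arm(commands="0 0.15 0 -0.03 0 0 0; 0 0.15 0 0 0 0 0; 0 0.15 0 0 0 0 0; 0 0.15 0 0 0 0 0; 0 0.15 0 0 0 0 0; 0 0.15 0 0 0 0 0; 0 0.15 0 0 0 0 0; 0 0.15 0 0 0 0 0")

```text
clock: 7.3
tcp_pos: [517.4, -266.9, 34.5]
tool_rot: [-2.221, -2.222, -0.0]
force: [0.2, 0.0, 0.2]
gripper_width: -0.5
grasp_force: 0.1
```

Run:
```python
from h import *
a=snapshot("scene")["image"]
cv2.imwrite("pics/s2.png",cv2.resize(a[100:300,250:500],None,fx=2.4,fy=2.4))
s=state();print(s["tcp_pos"],s["force"])
```

```text
[ 517.21145951 -266.14921043   34.4474544 ] [-0.26895445  0.38458295  0.1252736 ]
```

View pics/s2.png

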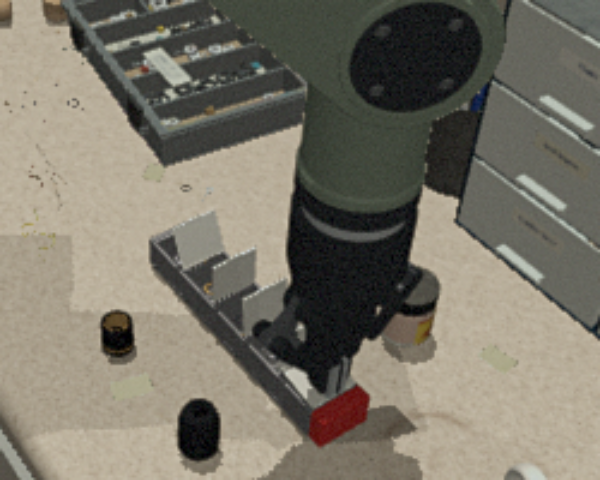

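Lid 1 is folding down under the fingertips (about 320,385), and lids 3–5 are visibly still open. There is no force to speak of, so I'll continue.

Call:
step_arm(commands="0 0.15 0 0 0 0 0; 0 0.15 0 0 0 0 0; 0 0.15 0 0 0 0 0; 0 0.15 0 0 0 0 0; 0 0.15 0 0 0 0 0; 0 0.15 0 0 0 0 0; 0 0.15 0 0 0 0 0; 0 0.15 0 0 0 0 0")

```text
clock: 8.02
tcp_pos: [517.4, -231.0, 34.5]
tool_rot: [-2.221, -2.222, -0.0]
force: [0.1, -0.7, 0.7]
gripper_width: 0.0
grasp_force: 0.1
```

Call:
step_arm(commands="0 0.15 0 0 0 0 0; 0 0.15 0 0 0 0 0; 0 0.15 0 0 0 0 0; 0 0.15 0 0 0 0 0; 0 0.15 0 0 0 0 0; 0 0.15 0 0 0 0 0; 0 0.15 0 0 0 0 0; 0 0.15 0 0 0 0 0")

```text
clock: 8.68
tcp_pos: [517.5, -195.1, 34.5]
tool_rot: [2.221, 2.222, 0.0]
force: [0.5, -0.2, 0.2]
gripper_width: 0.2
grasp_force: 0.1
```

Run:
```python
from h import *
a=snapshot("scene")["image"]
cv2.imwrite("pics/s3.png",cv2.resize(a[100:300,250:500],None,fx=2.4,fy=2.4))
s=state();print(s["tcp_pos"],s["force"])
```

```text
[ 517.27521518 -194.34758419   34.46378152] [-0.49965464  0.58121152  0.08221465]
```

View pics/s3.png

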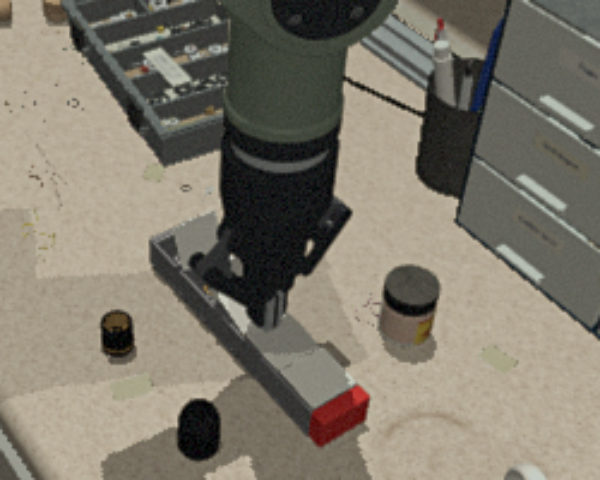

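Lids 1 and 2 lie flat (about 315,370), and lid 3 is folding under the tips (about 250,315). The box and the bystanders have not moved. TCP needs to reach y ≈ -80, another 115 mm.

Call:
step_arm(commands="0 0.15 0 0 0 0 0; 0 0.15 0 0 0 0 0; 0 0.15 0 0 0 0 0; 0 0.15 0 0 0 0 0; 0 0.15 0 0 0 0 0; 0 0.15 0 0 0 0 0; 0 0.15 0 0 0 0 0; 0 0.15 0 0 0 0 0")

```text
clock: 9.4
tcp_pos: [517.5, -159.2, 34.5]
tool_rot: [2.221, 2.222, 0.0]
force: [-0.4, -1.4, 0.4]
gripper_width: -0.0
grasp_force: 0.3
```

Call:
step_arm(commands="0 0.15 0 0 0 0 0; 0 0.15 0 0 0 0 0; 0 0.15 0 0 0 0 0; 0 0.15 0 0 0 0 0; 0 0.15 0 0 0 0 0; 0 0.15 0 0 0 0 0; 0 0.15 0 0 0 0 0; 0 0.15 0 0 0 0 0")

```text
clock: 10.07
tcp_pos: [517.4, -123.0, 34.5]
tool_rot: [-2.221, -2.222, -0.0]
force: [0.1, 0.4, -0.3]
gripper_width: -0.3
grasp_force: 0.2
```

Call:
step_arm(commands="0 0.15 0 0 0 0 0; 0 0.15 0 0 0 0 0; 0 0.15 0 0 0 0 0; 0 0.15 0 0 0 0 0; 0 0.15 0 0 0 0 0; 0 0.15 0 0 0 0 0; 0 0.15 0 0 0 0 0; 0 0.15 0 0 0 0 0")

```text
clock: 10.73
tcp_pos: [517.4, -87.0, 34.5]
tool_rot: [-2.221, -2.222, -0.0]
force: [-1.1, 0.0, -0.5]
gripper_width: 0.1
grasp_force: 0.0
```

Call:
step_arm(commands="0 0.15 0 0 0 0 0; 0 0.15 0 0 0 0 0; 0 0 0 -0.3 0 0 0; 0 0 0 -0.7 0 0 0; 0 0 0 -1 0 0 0; 0 0.5 0 -1 0 0 0; 0 1 0 -0.5 0 0 0; 0 1 0 0 0 0 0")

```text
clock: 11.4
tcp_pos: [520.0, -3.4, 144.3]
tool_rot: [2.219, 2.214, 0.01]
force: [2.1, 0.6, -0.7]
gripper_width: 0.1
grasp_force: 0.0
```

Call:
step_arm(commands="0 1 0 0 0 0 0; 0 1 0 0 0 0 0; 0 1 0 0 0 0 0; 0 1 0 0 0 0 0; 0 0 0 0 0 0 0; 0 0 0 0 0 0 0; 0 0 0 0 0 0 0")

```text
clock: 11.98
tcp_pos: [517.2, 116.2, 139.9]
tool_rot: [2.22, 2.222, -0.0]
force: [-0.2, -1.0, -0.8]
gripper_width: 0.0
grasp_force: 0.0
```

Run:
```python
from h import *
a=snapshot("scene")["image"]; b=snapshot("top")["image"]
a=cv2.resize(a[150:300,280:450],None,fx=3,fy=3,interpolation=cv2.INTER_CUBIC);b=cv2.resize(b[120:270,300:450],None,fx=2,fy=2)
o=np.zeros((a.shape[0]+300,a.shape[1],3),np.uint8);o=np.hstack([a,np.pad(b,((0,150),(0,0),(0,0)))])[:, :800]
cv2.imwrite("pics/s4.png",o)
s=state();print(s["clock"],s["tcp_pos"],s["force"])
```

```text
12.0833 [517.26711856 115.50512729 139.71619294] [ 1.12070047  0.54853282 -0.11331168]
```

View pics/s4.png

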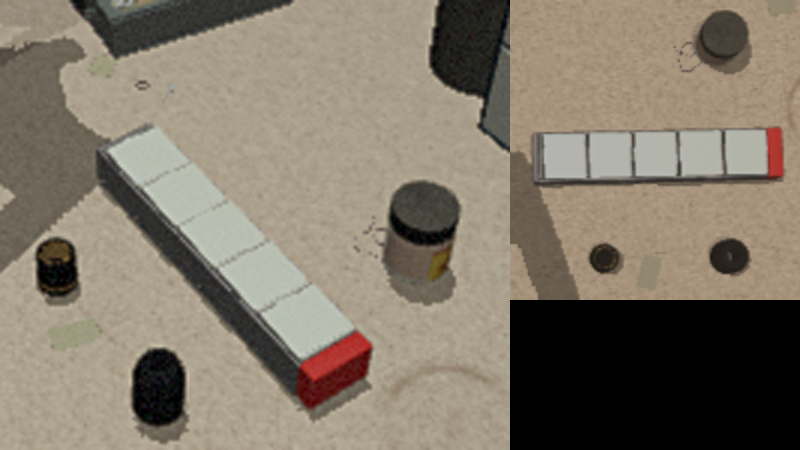

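All five lids lie flat from (325,320) to (150,150) in the crop. The box and the bystanders are where they stood, and the hand is clear.

```bash
python3 -c "
from bench import *
print(hand_in())"
```

```text
the job is handed in; nothing more can be done
None
```

I folded all five lids shut in order from the red end and took the hand away; the final pictures show them flat, with the organizer and the three bystanders where they stood. I handed the job in at about 12 s, and no verdict came back.

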